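# Rewarm a slice of toast in a toaster with a worn catch

## Task

Please rewarm the dark wholemeal slice: draw it straight up out of the toast rack, stand it in either slot of the toaster and let go of it while the lever is still up. Then press the toaster's lever all the way down without straining it against its stop, so that the slice sinks into the toaster; the catch is worn out and the lever springs back when released, so keep it down for at least two seconds and finish while still holding it down. Leave the pale slice in the rack, and do not push about the rack, the mug or the small table things beside the toaster.

Things in the scene. Friction and masses are not known exactly. Their poses are not given: they have to be found in the camera images.
- dark_toast_mid (a point): centre of the dark brown wholemeal toast slice: rigid, 100 mm wide (its x), 12 mm thick (its y), 95 mm high (its z, up), 45 g. It stands upright in one of the two outermost gaps of the rack; its top edge is 47.5 mm above this point and its upper 39 mm stand clear above the rack's wires
- pale_toast_mid (a point): centre of the pale golden toast slice, same shape and axes, in the rack's other outermost gap (80 mm away); it stays there
- rack: loose steel wire toast rack, 126 x 132 mm, 0.5 kg; origin at the centre of its underside, z up. Six wire arches (4 mm wire, tops 64 mm above the worktop), 20 mm apart along its y, make five gaps; the two slices stand in the gaps at y = +40 and -40 mm, their faces across y, on the rack's floor 8 mm above the worktop
- toaster: fixed two-slot toaster with steel sides and black ends, 250 mm long (x) x 165 mm wide (y) x 180 mm high; origin under its centre on the worktop, x along the slots, pointing from the lever end to the rear, z up. Both slots hold a spring-borne carriage: with the lever up a slice stands on it 118 mm above the worktop, so its top edge stays 33 mm above the toaster's top; it sinks with the lever
- slot_left (a point): centre of the mouth of one slot (at x = +20, y = +34, z = 180 mm in the toaster's frame), level with the toaster's top; the slot is 142 mm long along the toaster's x and 28 mm wide, narrowed by sloping guide wires to 20 mm below 30 mm depth
- slot_right (a point): the same for the other slot, at y = -34 mm
- lever (a joint): travel of the toaster's lever and carriage, in m: 0 up (as found), 0.045 all the way down at a hard stop. It moves straight down; the spring pushes back with about 5.5 N at the top, 9.5 N at the bottom, and returns it when released
- knob_top (a point): middle of the top face of the lever's black finger plate, which sticks out from the toaster's lever end (toaster -x): 44 mm wide along the toaster's y, 36 mm deep along x, 13 mm thick. This point is 27 mm out from the end face, 176 mm above the worktop with the lever up and 131 mm with it down; it moves with the lever
- mug: white mug, 92 mm wide, 95 mm high, at the left; bystander
- butter_pot: flat cream-coloured pot with lid, 90 mm wide, 32 mm high, right of the toaster; bystander
- salt_shaker: salt shaker, 44 mm wide, 90 mm high, right of the toaster; bystander
- pepper_mill: wooden pepper mill, 58 mm wide, 170 mm high, right of the toaster; bystander
- teaspoon: steel teaspoon, 134 mm long, lying right of the toaster; bystander
Things that resemble listed ones, but are neither listed nor needed, are in the scene too. What is shaped like the part that bears pale_toast_mid but blue or turquoise is not meant.

How it is judged:
By the outcome, as a careful person would: the job done as asked, in the order asked, and still so for the second after the job is handed in, while the arm keeps its last pose, push and grip.
It also fails if it takes over 54 s, if anything falls off the work surface, if the arm or the gripper's body presses on something with over 40 N, if the wrist force passes 120 N, or if a joint passes its speed limit or range.

## Robot

A 6-joint arm with a two-finger parallel gripper is mounted at the origin on a cart in front of the work surface, level with it; the furniture and walls round the work are solid. World frame = base frame: x ahead of the robot, y to its left, z up, the work surface at z = 0. Lengths are in m, angles in rad, forces in N, time in s.
With the tool pointing down it reaches from about 0.325 to 0.775 m from the base axis. Payload 5.5 kg.
Tool frame: the origin (TCP) lies at the very end of the fingers, on their centre line; the grasp point (between the pads) lies 19 mm behind it (r.tcp_to_grasp is the z of the grasp point in the tool frame, in m); z points along the fingers, y is the line along which they close (so a half turn about z gives the same grasp; the last joint's range is limited). The gripper opens to 85 mm and grips with 20 to 120 N. Pads are 22 mm wide; open, the fingers measure 114 mm over their backs; the gripper's body (76 mm by 85 mm) begins 54 mm behind the grasp point. The pads swing forward as they close: fully open they stand 13 mm farther back than shut.
Start: joints at [1.257, 0.091, 1.231, -0, 1.82, -0.057], TCP at [0.152, 0.58, 0.231] pointing down, gripper open.
Joint ranges: [-2.87, 2.87], [-0.86, 2.18], [0.17, 2.46], [-1.51, 4.65], [0.06, 2.69], [-2.65, 2.65]. Speed limits (rad/s): [2.57, 2.57, 3.01, 3.14, 3.14, 3.14].

## Interface

Orientations are given as a unit quaternion [w, x, y, z].
In Python, from station import sense, eyes, r gives the robot as it stands.
- The arm moves only by the tool apply_moves, never from a script. Its argument "commands" is a list of rows, each a list of 4 numbers: the shift along the tool's x, y, z in cm, then the turn about the tool's z in rad. In form: [[tx, ty, tz, yaw], ...]. A call has 1 to 8 rows; each row shifts and turns the commanded pose from where the row before left it, along the tool's axes as they then stand; what a row does not reach is not made up. A row lasts 1/8 s, in which the tool goes at most 62.5 mm and 10.7 degrees, less where a joint would pass 70% of its speed; a pose out of reach is approached as far as the arm can. A call with a gripper value outside its range is refused whole. "claw" is the opening, from 0 (shut) to 1 (fully open), set as the call begins (left out, the last holds). The fingers move at their own pace and stop on an object; the grip force is fixed at half the most. Time passes only in rows, so rows that do not move let the fingers close. It gives the time, the measured TCP pose, the force, the opening and the grip force at its end, in the units of the state.
- sense(): the state, without advancing time (a new reading comes with each control period).
- eyes.capture(name): name is "side" or "top"; returns (picture, depth): 384x512x3 uint8, red, green, blue; 384x512 float32, m along the optical axis (not along the pixel's ray), 0 where there is no reading.
- eyes.calibration(name): a dict with "vfov" (degrees; the focal length in pixels is half the picture's height over the tangent of half this angle, whatever the lens; pixels are square), "cx", "cy" (the principal point, pixels), "rvec" (rotation vector, rad) and "tvec" (3), from world to camera coordinates, as OpenCV has them. Camera axes: x right, y down, z forward; pixel columns grow to the right and rows downward; lengths in m; the calibration is good to about 2 mm. A picture is of the moment at which its call begins. calibration takes no time and is no camera call.
- r.job_done(): hands the job in; it is judged then, once.
Trained networks look in the newest picture that a camera, given by its name, has taken for a name from the list of things; names that differ only in an ending like _2 or _b are one class to them, and where a whole thing is asked for, a point or a joint stands for the part that bears it (a point fixed in the world has none). Each returns a list of dicts, best first, with "p" (0 to 1); they miss things now and then, are a little off and sometimes report something else, mostly with a low value. They report only what shows in the picture. A call takes as long as a camera call. They do not tell look-alikes from the thing itself.
- eyes.silhouettes(camera, thing): "mask" (384x512 bool, what is visible of it) and "at" ([column, row] in pixels, amid what is visible of it).
- eyes.spot_point(camera, thing): "at" ([column, row] in pixels: a listed point, or the origin of a listed thing).
The state is a dict: "clock": time; "q": joint angles; "dq": joint speeds; "joint_torque": joint torques, N m; "position": TCP position; "eef_rot": TCP orientation; "contact_force": force on the tool from outside, world axes, zero at the start; "torque": the same for the moment, N m; "finger_gap": finger opening in m; "gripper_force": force on a finger pad.
Only numpy, scipy, OpenCV 4.12 (cv2) and the standard library are available. Lean on these libraries where they do the work, as an engineer would, in place of code of your own. Each camera call takes 0.05 s, during which the arm holds its last target. There are 200 camera calls.

## Working session

There is one attempt and no reset: what is moved stays moved. The work goes in short steps, Python scripts to look and compute and a tool call to move; the robot and the scene stay as the last step left them, time stands still between calls to the robot, and variables do not carry over. Pictures are saved under pics/ and viewed, at most 10 in all, crops included, and the job is handed in when it is done.

Besides the shell and the picture viewer there is one more tool, called after "Request:" by a JSON object that holds its "api" and its "payload". apply_moves: Moves the arm, as the interface text tells. Its arguments: {"type":"object","properties":{"commands":{"type":"array","items":{"type":"array","items":{"type":"number"}}},"claw":{"type":"number"}},"required":["commands"]}

```bash
ls; mkdir -p pics; cat > h.py <<'E'
import numpy as np, cv2
from station import sense, eyes, r
def cam(n):
    c=eyes.calibration(n); f=192/np.tan(np.radians(c["vfov"])/2)
    R=cv2.Rodrigues(np.array(c["rvec"],float))[0]; return f,c["cx"],c["cy"],R,np.array(c["tvec"],float)
def cloud(n,d):
    f,cx,cy,R,t=cam(n); v,u=np.mgrid[:384,:512]
    P=np.stack([(u-cx)/f*d,(v-cy)/f*d,d],-1); W=(P-t)@R; W[d==0]=np.nan; return W
def ray(n,u,v,z):
    f,cx,cy,R,t=cam(n); o=-R.T@t; w=R.T@np.array([(u-cx)/f,(v-cy)/f,1]); return o+w*(z-o[2])/w[2]
def save(n,im): cv2.imwrite(n,im[...,::-1])
E
python3 - <<'E'
from h import *
ims=[]
for n in("side","top"):
    im,d=eyes.capture(n); ims.append(im); np.save(f"{n}.npy",d); c=cam(n); print(n,-c[3].T@c[4],c[3][2])
    save(f"{n}.png",im)
    for t in("dark_toast_mid","pale_toast_mid","slot_left","slot_right","knob_top","rack","toaster"):
        print(t,[(np.round(x["at"]),round(x["p"],2)) for x in eyes.spot_point(n,t)])
save("pics/a.png",ims[0]); save("pics/b.png",ims[1])
s=sense();print(s["clock"],s["position"],s["eef_rot"],s["finger_gap"],r.tcp_to_grasp)
E
```

```text
pics
side [-0.44498697 -0.41396525  0.86354402] [ 0.74825238  0.38559137 -0.53984968]
dark_toast_mid [(array([206., 210.]), 0.61), (array([367., 286.]), 0.52)]
pale_toast_mid [(array([251., 227.]), 0.83), (array([336., 190.]), 0.69), (array([223., 220.]), 0.58)]
slot_left [(array([334., 189.]), 0.61)]
slot_right [(array([351., 195.]), 0.61), (array([335., 240.]), 0.42), (array([334., 192.]), 0.39)]
knob_top [(array([324., 220.]), 0.65)]
rack [(array([212., 226.]), 0.71)]
toaster [(array([336., 241.]), 0.96), (array([382., 271.]), 0.67), (array([366., 285.]), 0.18)]
top [-0.69503482  0.02478654  1.71227077] [ 0.62984817  0.04668191 -0.77531419]
dark_toast_mid [(array([220., 230.]), 0.41)]
pale_toast_mid [(array([262., 232.]), 0.76), (array([236., 229.]), 0.67), (array([133., 225.]), 0.63)]
slot_left [(array([319., 184.]), 0.57), (array([240., 230.]), 0.33), (array([324., 221.]), 0.21)]
slot_right [(array([337., 192.]), 0.75)]
knob_top [(array([327., 224.]), 0.56)]
rack [(array([229., 240.]), 0.72)]
toaster [(array([326., 220.]), 0.88)]
0.8 [0.15239099 0.58034073 0.23130133] [-1.03430536e-05  1.28027983e-01  9.91770556e-01  2.10606041e-05] 0.08554714695063523 -0.0187
```

View pics/a.png

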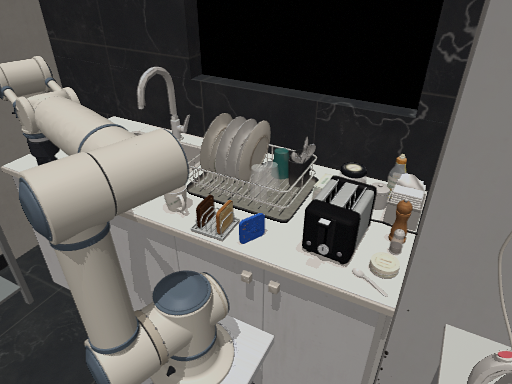

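View pics/b.png

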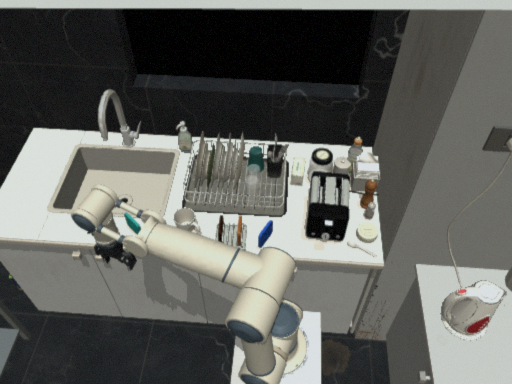

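The pictures show the rack at side (215,222) / top (230,235). The dark slice is at side (206,211) / top (220,230). The pale slice is at side (226,217) / top (239,229). The toaster is at side (340,218) / top (328,205), with its knob at side (324,222) / top (327,224).

Things that could be taken for the dark slice:
- the pale slice, side (226,217)
- the blue sponge, side (252,228)
- the plates in the drainer, side (235,150)
- the toaster body, side (367,286), a false detection

I choose the brown one at side (206,211) and check it in a crop.

```bash
python3 - <<'E'
from h import *
a=cv2.imread("side.png")[...,::-1]; b=cv2.imread("top.png")[...,::-1]
ca=cv2.resize(a[165:275,160:410],(800,352),interpolation=cv2.INTER_CUBIC); cb=cv2.resize(b[165:255,190:390],(540,243),interpolation=cv2.INTER_CUBIC)
o=np.zeros((600,800,3),np.uint8); o[:352]=ca; o[355:598,:540]=cb; save("pics/c.png",o)
for n,im in(("side",a),("top",b)):
    W=cloud(n,np.load(n+".npy"))
    hsv=cv2.cvtColor(np.ascontiguousarray(im),cv2.COLOR_RGB2HSV)
    ok=np.isfinite(W[...,0])
    box=(W[...,0]>.3)&(W[...,0]<.8)&(W[...,1]>-.45)&(W[...,1]<.45)
    dark=ok&box&(hsv[...,0]<16)&(hsv[...,1]>110)&(hsv[...,2]<110)&(W[...,1]>0)&(W[...,2]>.03)
    pale=ok&box&(hsv[...,0]>=8)&(hsv[...,0]<25)&(hsv[...,1]>90)&(hsv[...,2]>=110)&(W[...,1]>-0.1)&(W[...,2]>.03)
    for l,m in(("dark",dark),("pale",pale)):
        P=W[m]; print(n,l,len(P)); 
        if len(P)>5:
            print(np.percentile(P,[2,50,98],axis=0).round(3).tolist()); Q=P[P[:,2]>np.percentile(P[:,2],97)-.02]
            (cx,cy),s,ang=cv2.minAreaRect(Q[:,:2].astype(np.float32)*1000); print("top part",Q.mean(0).round(3),cx,cy,s,ang)
    T=ok&(W[...,2]>.17)&(W[...,2]<.19)&(W[...,1]<-.05)&(W[...,1]>-.45)&(W[...,0]<.8)&(W[...,0]>.3)
    P=W[T].astype(np.float32); print(n,"toaster top",len(P),np.percentile(P,[1,50,99],axis=0).round(3).tolist(),cv2.minAreaRect(P[:,:2]*1000))
    for t in("dark_toast_mid","rack","knob_top","toaster"):
        if 1:
            pass
print("knob",ray("side",324,220,.176),ray("top",327,224,.176))
print("toaster",ray("side",336,241,0),ray("top",326,220,0))
print("rack",ray("side",212,226,0),ray("top",229,240,0))
print("slots",[ray("top",*p,.18).round(3) for p in((319,184),(337,192))],[ray("side",*p,.18).round(3) for p in((334,189),(351,195))])
print("dark",ray("side",206,210,.0555),ray("top",220,230,.0555)); print("pale",ray("side",223,220,.0555),ray("top",236,229,.0555))
E
```

```text
side dark 304
[[0.415, 0.178, 0.032], [0.445, 0.259, 0.077], [0.506, 0.268, 0.103]]
top part [0.455 0.251 0.095] 460.1549072265625 223.4368438720703 (93.07084655761719, 91.50224304199219) 1.81627357006073
side pale 95
[[0.417, 0.176, 0.036], [0.461, 0.182, 0.098], [0.506, 0.191, 0.104]]
top part [0.461 0.184 0.098] 463.0145263671875 184.39004516601562 (91.78726196289062, 16.76103401184082) 0.9940556883811951
side toaster top 1874 [[0.399, -0.443, 0.17], [0.555, -0.188, 0.176], [0.716, -0.107, 0.184]] ((585.6363525390625, -269.1209716796875), (394.73638916015625, 343.6612548828125), 2.5329253673553467)
top dark 61
[[0.414, 0.179, 0.043], [0.424, 0.258, 0.094], [0.489, 0.264, 0.108]]
top part [0.449 0.256 0.1  ] 435.44024658203125 239.863037109375 (115.4579849243164, 54.589996337890625) 46.05962371826172
top pale 51
[[0.421, 0.176, 0.076], [0.45, 0.182, 0.1], [0.501, 0.188, 0.107]]
top part [0.456 0.182 0.1  ] 461.022216796875 181.80250549316406 (11.921935081481934, 82.06023406982422) 89.8018569946289
top toaster top 1537 [[0.425, -0.435, 0.17], [0.569, -0.188, 0.178], [0.742, -0.105, 0.188]] ((593.2916259765625, -272.35748291015625), (405.01531982421875, 347.61761474609375), 1.0591222047805786)
knob [ 0.45238155 -0.17393119  0.176     ] [ 0.4415713  -0.17251058  0.176     ]
toaster [ 0.58727099 -0.18877606  0.        ] [ 0.59354804 -0.19097873  0.        ]
rack [ 4.57922850e-01  2.35135455e-01 -1.11022302e-16] [0.45167917 0.22787089 0.        ]
slots [array([ 0.646, -0.141,  0.18 ]), array([ 0.608, -0.216,  0.18 ])] [array([ 0.624, -0.149,  0.18 ]), array([ 0.615, -0.208,  0.18 ])]
dark [0.46788615 0.2633964  0.0555    ] [0.46213045 0.26520263 0.0555    ]
pale [0.44590035 0.17814816 0.0555    ] [0.47282516 0.19811456 0.0555    ]
```

View pics/c.png

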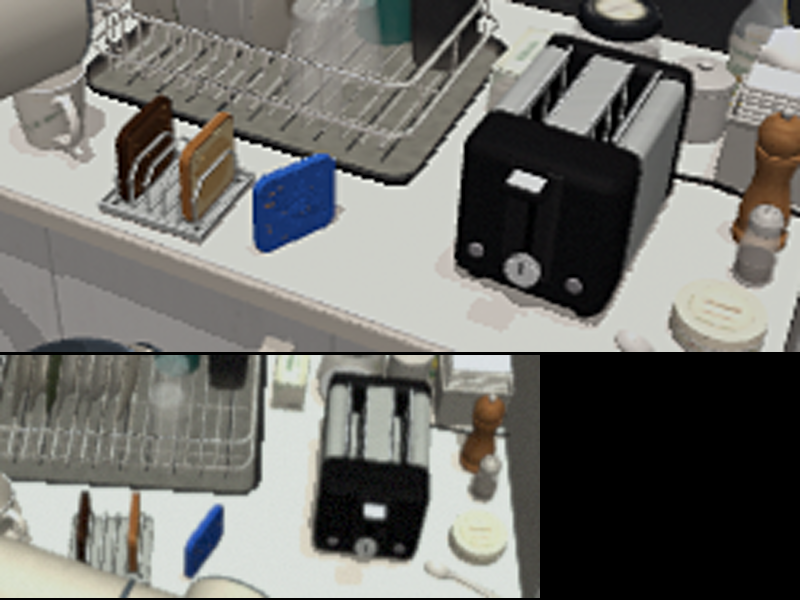

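The crop confirms it: the brown slice is in the rack's left gap at crop (145,150), the pale one is at (207,165), and the blue sponge is apart at (293,200). Next I fit the poses of the toaster and the slices.

```bash
python3 - <<'E'
from h import *
for n in("side","top"):
    im,d=eyes.capture(n); W=cloud(n,d)
    m=eyes.silhouettes(n,"toaster")[0]["mask"]; m=cv2.erode(m.astype(np.uint8),np.ones((3,3)))>0
    P=W[m&np.isfinite(W[...,0])]; print(n,len(P))
    F=P[(P[:,2]>.02)&(P[:,2]<.185)]
    h=cv2.convexHull(F[:,:2].astype(np.float32)*1000); print("hull rect",cv2.minAreaRect(h))
    # knob points
    fx=np.median(P[(P[:,2]>.03)&(P[:,2]<.12)&(P[:,0]<.5)][:,0]); print("front x",fx)
    K=P[(P[:,0]<fx-.012)&(P[:,2]>.15)]; print("knob",len(K), K.size and np.percentile(K,[5,50,95],axis=0).round(3).tolist())
    A=P[(P[:,2]>.03)&(P[:,2]<.14)&(abs(P[:,0]-fx)<.015)]
    if len(A)>30: print("front fit",cv2.fitLine(A[:,:2].astype(np.float32),cv2.DIST_HUBER,0,.001,.001).ravel())
    ym=np.percentile(P[:,1],1)
    S=P[(P[:,2]>.03)&(P[:,2]<.15)&(P[:,0]>fx+.04)&(P[:,1]<-.2)]
    if len(S)>30: print("side fit",len(S),cv2.fitLine(S[:,:2].astype(np.float32),cv2.DIST_HUBER,0,.001,.001).ravel())
    T=P[(P[:,2]>.172)&(P[:,2]<.19)&(P[:,0]>fx+.0)]; print("top",T[:,2].mean(),cv2.minAreaRect(T[:,:2].astype(np.float32)*1000))
    # slots: dark points below top inside
    I=P[(P[:,2]<.165)&(P[:,2]>.08)&(P[:,0]>fx+.05)&(P[:,1]>-.245)&(P[:,1]<-.12)]
    for s in(0,1):
        J=I[(I[:,1]>-.18)==bool(s)]; 
        if len(J)>5: print("slot",s,len(J),np.percentile(J,[3,50,97],axis=0).round(3).tolist(),cv2.fitLine(J[:,:2].astype(np.float32),cv2.DIST_HUBER,0,.001,.001).ravel())
    g=cv2.cvtColor(im,cv2.COLOR_RGB2HSV); ok=np.isfinite(W[...,0])&(g[...,0]<16)&(g[...,1]>110)&(W[...,2]>.06)&(W[...,2]<.1)&(W[...,0]>.38)&(W[...,0]<.54)
    for lo,hi in((.25,.29),(.165,.2)):
        Q=W[ok&(W[...,1]>lo)&(W[...,1]<hi)]
        if len(Q)>9: print("slice",len(Q),Q.mean(0),Q.min(0),Q.max(0),cv2.fitLine(Q[:,:2].astype(np.float32),cv2.DIST_HUBER,0,.001,.001).ravel())
E
```

```text
side 4198
hull rect ((570.2755126953125, -187.13400268554688), (157.2955780029297, 278.75408935546875), 87.35364532470703)
front x 0.4762024091610111
knob 132 [[0.433, -0.197, 0.165], [0.443, -0.178, 0.173], [0.461, -0.158, 0.176]]
front fit [ 0.05068545  0.9987147   0.47541118 -0.1964773 ]
side fit 379 [ 0.9988673  -0.04758304  0.637323   -0.26707956]
top 0.17633147991537415 ((592.6798095703125, -188.2244873046875), (150.45545959472656, 234.45704650878906), 87.07440185546875)
slot 0 161 [[0.585, -0.228, 0.109], [0.666, -0.209, 0.145], [0.692, -0.204, 0.164]] [ 0.9945045  -0.10469389  0.64733505 -0.20934068]
slot 1 143 [[0.579, -0.155, 0.121], [0.658, -0.14, 0.149], [0.696, -0.136, 0.164]] [ 0.99666995 -0.08154161  0.65780526 -0.14082085]
slice 163 [0.4562618  0.25970498 0.08205165] [0.41305596 0.25448926 0.06016973] [0.51110256 0.27060687 0.09994055] [0.9997333  0.02309287 0.4506835  0.25907934]
slice 54 [0.43870617 0.18353792 0.08725658] [0.41406726 0.17650068 0.06136148] [0.5099296  0.19265981 0.09993427] [0.99930334 0.03732131 0.44292206 0.18370539]
top 2326
hull rect ((572.00268
[... 337 characters left out ...]
691045 ((594.3690795898438, -182.41842651367188), (152.26495361328125, 237.29612731933594), 86.3703384399414)
slot 0 133 [[0.597, -0.238, 0.091], [0.667, -0.228, 0.12], [0.696, -0.216, 0.162]] [ 0.99975276  0.02223451  0.6648277  -0.22931862]
slot 1 128 [[0.574, -0.169, 0.091], [0.674, -0.157, 0.123], [0.698, -0.145, 0.164]] [ 0.99954677 -0.03010469  0.62268436 -0.15697992]
slice 27 [0.44533884 0.259179   0.08836371] [0.41293703 0.25548157 0.06718717] [0.488481   0.26479069 0.09933182] [ 0.9999904  -0.0043852   0.44875014  0.2584923 ]
slice 22 [0.44163299 0.1820048  0.09020253] [0.41303022 0.1765106  0.06964648] [0.49423027 0.18745292 0.09972434] [0.9980575  0.06229962 0.43752274 0.18164657]
```

Fit results:
- **Toaster:** centre about (0.601, -0.183), yaw about -0.05.
- **Slots:** left (0.623, -0.150), right (0.619, -0.218).
- **Dark slice:** centre about (0.462, 0.2635), yaw about 0.

First I turn the tool square, then travel.

Request:
{"api": "apply_moves", "payload": {"commands": [[0,0,0,-0.13],[0,0,0,-0.127],[-3.9,-4,0,0],[-3.9,-4,0,0],[-3.9,-4,0,0],[-3.9,-4,0,0],[-3.9,-4,0,0],[-3.9,-4,0,0]], "claw": 0.5}}

```text
clock: 2.0
position: [0.3875, 0.339, 0.2315]
eef_rot: [0.0, -0.0, 1.0, 0.0]
contact_force: [1.6, 1.5, -0.7]
finger_gap: 0.0422
gripper_force: 0.0
```

Request:
{"api": "apply_moves", "payload": {"commands": [[-3.8,-3.8,0,0],[-3.8,-3.8,0,0],[0,0,3,0],[0,0,0,0],[0,0,0,0]]}}

```text
clock: 2.62
position: [0.4622, 0.2648, 0.2022]
eef_rot: [0.0, -0.0, 1.0, 0.0]
contact_force: [0.0, -0.4, 0.4]
finger_gap: 0.0426
gripper_force: 0.0
```

```bash
python3 - <<'E'
from h import *
s=sense();print(s["clock"],s["position"],s["eef_rot"],s["finger_gap"],s["contact_force"])
a,d=eyes.capture("side"); b,e=eyes.capture("top")
o=np.zeros((600,800,3),np.uint8); o[:,:400]=cv2.resize(a[140:260,160:240],(400,600),interpolation=cv2.INTER_CUBIC); o[:,400:]=cv2.resize(b[150:270,190:270],(400,600),interpolation=cv2.INTER_CUBIC); save("pics/d.png",o)
for n,im,dd in(("side",a,d),("top",b,e)):
    W=cloud(n,dd); g=cv2.cvtColor(im,cv2.COLOR_RGB2HSV); ok=np.isfinite(W[...,0])&(g[...,0]<16)&(g[...,1]>110)&(W[...,2]>.06)&(W[...,2]<.12)&(W[...,0]>.38)&(W[...,0]<.54)&(W[...,1]>.24)&(W[...,1]<.29)
    Q=W[ok]; print(n,len(Q),np.percentile(Q,[2,25,50,75,98],axis=0).round(4).tolist())
E
```

```text
2.625 [0.46224809 0.26484613 0.20218663] [ 2.76588875e-04 -4.97086017e-04  9.99999822e-01  1.78264172e-04] 0.042619555964633994 [ 0.00288907 -0.41765575  0.37937109]
side 191 [[0.4152, 0.2557, 0.0626], [0.4305, 0.258, 0.073], [0.456, 0.2596, 0.0854], [0.4811, 0.2612, 0.0972], [0.5058, 0.2686, 0.1024]]
top 36 [[0.4127, 0.2559, 0.0686], [0.4259, 0.2573, 0.0939], [0.4431, 0.259, 0.0983], [0.4679, 0.2609, 0.1024], [0.4946, 0.2637, 0.1092]]
```

View pics/d.png

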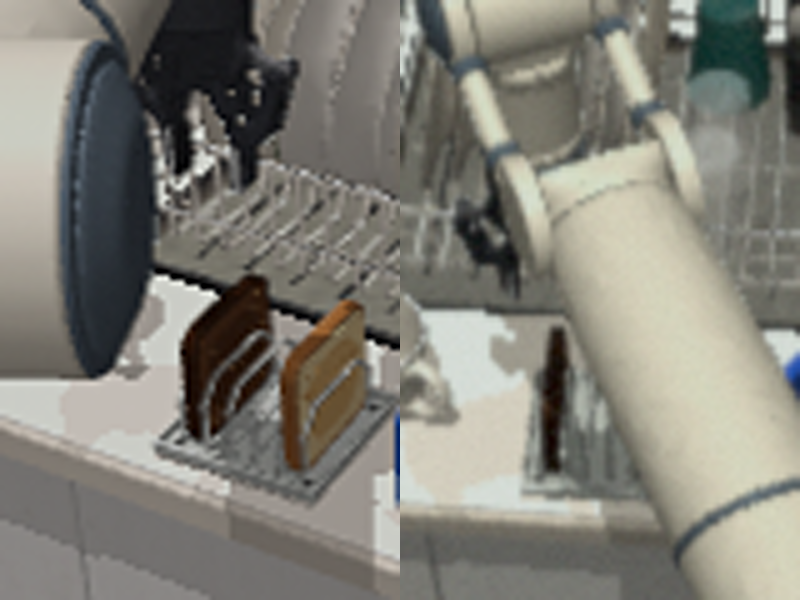

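The crop shows the dark slice under the gripper at side crop (228,355), with the pale slice free at (325,380) and the fingers above. The slice's face is at y=0.2595, so its centre is at 0.265, and the tool is already lined up. I descend in two calls, then close.

Request:
{"api": "apply_moves", "payload": {"commands": [[0,0,4,0],[0,0,4,0],[0,0,2,0],[0,0,1.5,0],[0,0,1.2,0],[0,0,0,0]]}}

```text
clock: 3.48
position: [0.4624, 0.2644, 0.074]
eef_rot: [-0.0, -0.0, 1.0, -0.0]
contact_force: [0.3, -0.5, 0.0]
finger_gap: 0.0428
gripper_force: 0.0
```

Request:
{"api": "apply_moves", "payload": {"commands": [[0,0,0,0],[0,0,0,0],[0,0,0,0],[0,0,0,0],[0,0,0,0],[0,0,0,0]], "claw": 0}}

```text
clock: 4.22
position: [0.4631, 0.2648, 0.0753]
eef_rot: [0.001, -0.0, 1.0, 0.001]
contact_force: [0.5, 0.3, 5.5]
finger_gap: 0.0111
gripper_force: 59.8
```

Gripped: 11 mm opening, 60 N. Lifting straight up.

Request:
{"api": "apply_moves", "payload": {"commands": [[0,0,-0.5,0],[0,0,-1.5,0],[0,0,-2,0],[0,0,-2,0],[0,0,-2,0],[0,0,-2.5,0],[0,0,-3,0],[0,0,-3,0]]}}

```text
clock: 5.22
position: [0.4624, 0.2642, 0.2414]
eef_rot: [0.0, -0.0, 1.0, 0.0]
contact_force: [-0.1, -0.0, -0.8]
finger_gap: 0.0114
gripper_force: 59.0
```

Request:
{"api": "apply_moves", "payload": {"commands": [[0,0,-3,0],[0,0,-2,0],[0,0,0,0],[0,0,0,0]]}}

```text
clock: 5.72
position: [0.4623, 0.2643, 0.2886]
eef_rot: [-0.0, -0.0, 1.0, -0.0]
contact_force: [0.2, 0.2, -0.6]
finger_gap: 0.0112
gripper_force: 59.0
```

```bash
python3 - <<'E'
from h import *
s=sense();print(s["clock"],s["position"],s["eef_rot"],s["finger_gap"],s["contact_force"])
for n in("side","top"):
    im,d=eyes.capture(n); W=cloud(n,d); g=cv2.cvtColor(im,cv2.COLOR_RGB2HSV); save(f"{n}2.png",im)
    ok=np.isfinite(W[...,0])&(g[...,0]<16)&(g[...,1]>110)&(W[...,2]>.18)&(W[...,2]<.34)&(W[...,0]>.38)&(W[...,0]<.54)&(W[...,1]>.2)&(W[...,1]<.32)
    Q=W[ok]; print(n,len(Q),len(Q) and np.percentile(Q,[1,50,99],axis=0).round(4).tolist())
    if n=="side":
        save("pics/e.png",cv2.resize(im[100:270,130:350],(792,600)))
        if len(Q)>20:
            f=Q[Q[:,1]<np.median(Q[:,1])+.004]; A=np.c_[f[:,0],f[:,2],np.ones(len(f))]; print("plane y~x,z",np.linalg.lstsq(A,f[:,1],rcond=None)[0])
        p=W[np.isfinite(W[...,0])&(g[...,0]<25)&(g[...,1]>90)&(W[...,2]>.07)&(W[...,2]<.11)&(W[...,0]>.4)&(W[...,0]<.52)&(W[...,1]>.16)&(W[...,1]<.2)]; print("pale",np.median(p,0))
E
```

```text
5.725 [0.46232027 0.26428255 0.2886418 ] [-4.22937356e-04 -8.78170040e-05  9.99999875e-01 -2.52353240e-04] 0.011176080206293178 [ 0.17849095  0.16219082 -0.64351704]
side 418 [[0.4139, 0.2537, 0.2251], [0.4444, 0.2569, 0.266], [0.5075, 0.2666, 0.3153]]
plane y~x,z [ 0.00113367 -0.00867123  0.25834735]
pale [0.45490763 0.17916674 0.09080526]
top 41 [[0.4134, 0.2538, 0.2473], [0.43, 0.256, 0.3022], [0.4522, 0.2627, 0.3209]]
```

View pics/e.png

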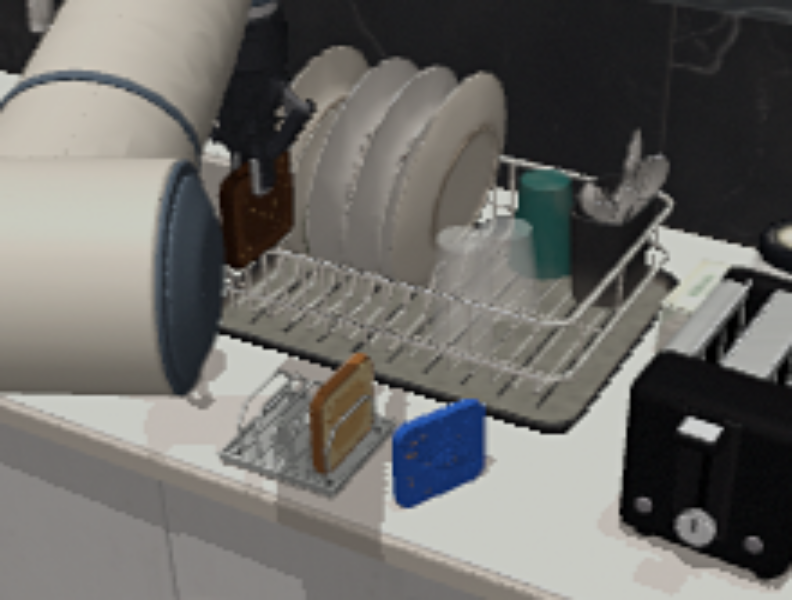

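The slice hangs upright at picture (258,205), with the pale slice still in the rack at (343,415) and the rack unmoved. I carry it sideways in front of the toaster, then in over the left slot.

Request:
{"api": "apply_moves", "payload": {"commands": [[0,-3,0,0],[0,-5.5,0,0],[0,-5.5,0,0],[0,-5.5,0,0],[0,-5.5,0,0],[0,-5.5,0,0],[0,-5.5,0,0],[0,-3.3,0,0]]}}

```text
clock: 6.82
position: [0.4618, -0.1309, 0.2881]
eef_rot: [-0.001, 0.001, 1.0, 0.0]
contact_force: [0.2, 0.2, 0.2]
finger_gap: 0.0109
gripper_force: 59.1
```

Request:
{"api": "apply_moves", "payload": {"commands": [[0,-2,0,0],[-3,0,0,0],[-4,0,0,0],[-4,0,0,0],[-3,0,0,0],[-2.1,0,0,0.051],[0,0,0,0],[0,0,0,0]]}}

```text
clock: 7.82
position: [0.6229, -0.1486, 0.2887]
eef_rot: [-0.001, 0.025, 1.0, 0.0]
contact_force: [-0.9, -0.1, 0.5]
finger_gap: 0.011
gripper_force: 59.1
```

```bash
python3 - <<'E'
from h import *
s=sense();print(s["clock"],s["position"],s["eef_rot"],s["finger_gap"],s["contact_force"])
o=np.zeros((600,800,3),np.uint8)
for i,n in enumerate(("side","top")):
    im,d=eyes.capture(n); W=cloud(n,d); g=cv2.cvtColor(im,cv2.COLOR_RGB2HSV)
    x0,y0=((290,130),(270,120))[i]
    o[:,400*i:400*i+400]=cv2.resize(im[y0:y0+150,x0:x0+100],(400,600),interpolation=cv2.INTER_CUBIC)
    ok=np.isfinite(W[...,0])&(g[...,0]<16)&(g[...,1]>110)&(W[...,2]>.19)&(W[...,2]<.34)&(W[...,0]>.5)&(W[...,0]<.72)&(W[...,1]>-.2)&(W[...,1]<-.1)
    Q=W[ok]; print(n,len(Q),len(Q) and np.percentile(Q,[1,50,99],axis=0).round(4).tolist())
    if len(Q)>20: print(cv2.fitLine(Q[:,:2].astype(np.float32),cv2.DIST_HUBER,0,.001,.001).ravel())
save("pics/f.png",o)
E
```

```text
7.825 [ 0.6229261 -0.1485572  0.2886855] [-7.16280106e-04  2.50306211e-02  9.99686419e-01  1.32958705e-04] 0.011000548296130194 [-0.85767971 -0.07075857  0.45632086]
side 259 [[0.5726, -0.1589, 0.2243], [0.5908, -0.1544, 0.2662], [0.6679, -0.1432, 0.3151]]
[ 0.9963373  -0.08551029  0.59447235 -0.15360774]
top 0 0
```

View pics/f.png

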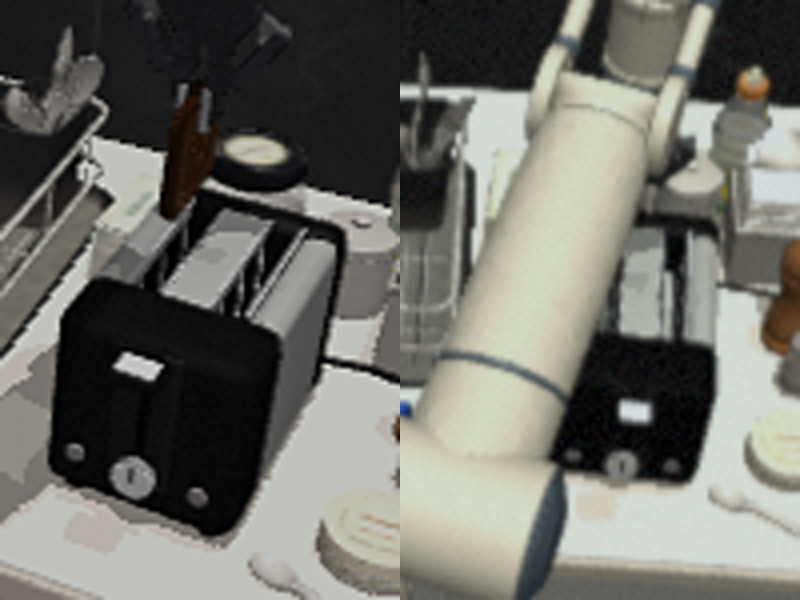

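The dark slice hangs over the left slot at side crop (190,150), and the slot mouths are visible below it. I check the slot's middle from the stored depth before lowering.

```bash
python3 - <<'E'
from h import *
for n in("side","top"):
    W=cloud(n,np.load(n+".npy")); P=W[np.isfinite(W[...,0])]-[.601,-.183,0]
    c,s=np.cos(-.051),np.sin(-.051); x=P[:,0]*c+P[:,1]*s; y=-P[:,0]*s+P[:,1]*c
    k=(P[:,2]>.172)&(P[:,2]<.186)&(x>-30e-3)&(x<.07)&(abs(y)<.085)
    h,_=np.histogram(y[k]*1e3,np.arange(-84,86,4)); print(n,dict(zip(range(-82,86,4),h.tolist())))
    k2=(P[:,2]>.172)&(P[:,2]<.186)&(abs(y-.034)<.008); h,_=np.histogram(x[k2]*1e3,np.arange(-130,140,10)); print(dict(zip(range(-125,135,10),h.tolist())))
E
```

```text
side {-82: 0, -78: 21, -74: 23, -70: 23, -66: 24, -62: 19, -58: 18, -54: 9, -50: 19, -46: 1, -42: 0, -38: 0, -34: 0, -30: 0, -26: 0, -22: 21, -18: 18, -14: 20, -10: 20, -6: 20, -2: 19, 2: 21, 6: 22, 10: 20, 14: 22, 18: 16, 22: 0, 26: 0, 30: 0, 34: 0, 38: 0, 42: 0, 46: 16, 50: 10, 54: 20, 58: 18, 62: 23, 66: 15, 70: 13, 74: 9, 78: 0, 82: 0}
{-125: 1, -115: 17, -105: 11, -95: 9, -85: 9, -75: 12, -65: 5, -55: 2, -45: 0, -35: 0, -25: 0, -15: 0, -5: 0, 5: 0, 15: 0, 25: 0, 35: 0, 45: 0, 55: 0, 65: 0, 75: 0, 85: 2, 95: 9, 105: 9, 115: 4, 125: 1}
top {-82: 0, -78: 10, -74: 17, -70: 16, -66: 16, -62: 17, -58: 14, -54: 11, -50: 5, -46: 0, -42: 0, -38: 0, -34: 0, -30: 0, -26: 2, -22: 13, -18: 17, -14: 14, -10: 17, -6: 16, -2: 14, 2: 18, 6: 15, 10: 18, 14: 15, 18: 8, 22: 0, 26: 0, 30: 0, 34: 0, 38: 0, 42: 0, 46: 14, 50: 11, 54: 11, 58: 16, 62: 13, 66: 19, 70: 14, 74: 12, 78: 2, 82: 0}
{-125: 6, -115: 8, -105: 9, -95: 6, -85: 5, -75: 7, -65: 6, -55: 3, -45: 0, -35: 0, -25: 0, -15: 0, -5: 0, 5: 0, 15: 0, 25: 0, 35: 0, 45: 0, 55: 0, 65: 0, 75: 0, 85: 0, 95: 5, 105: 7, 115: 2, 125: 0}
```

The slot centre is about 2.5 mm further right, at y of about -0.151. I shift and lower.

Request:
{"api": "apply_moves", "payload": {"commands": [[0,-0.25,1,0],[0,0,2,0],[0,0,1,0],[0,0,1,0],[0,0,1,0],[0,0,0,0]]}}

```text
clock: 8.68
position: [0.6231, -0.151, 0.2282]
eef_rot: [-0.001, 0.025, 1.0, 0.0]
contact_force: [0.2, 0.9, -0.4]
finger_gap: 0.0108
gripper_force: 59.1
```

Request:
{"api": "apply_moves", "payload": {"commands": [[0,0,1,0],[0,0,1,0],[0,0,1,0],[0,0,0.5,0],[0,0,0,0],[0,0,0,0]]}}

```text
clock: 9.43
position: [0.6236, -0.1511, 0.1948]
eef_rot: [0.0, 0.025, 1.0, -0.0]
contact_force: [1.1, -0.2, 0.2]
finger_gap: 0.0111
gripper_force: 59.1
```

Request:
{"api": "apply_moves", "payload": {"commands": [[0,0,0.3,0],[0,0,0.3,0],[0,0,0.2,0],[0,0,0,0]]}}

```text
clock: 9.93
position: [0.6233, -0.1511, 0.1861]
eef_rot: [-0.0, 0.025, 1.0, 0.0]
contact_force: [-0.5, -0.5, -0.6]
finger_gap: 0.0109
gripper_force: 59.2
```

There is no contact force and the slice is about 1 mm above its rest. I release and rise.

Request:
{"api": "apply_moves", "payload": {"commands": [[0,0,0,0],[0,0,0,0],[0,0,0,0],[0,0,0,0]], "claw": 0.4}}

```text
clock: 10.42
position: [0.6234, -0.1511, 0.1863]
eef_rot: [0.0, 0.025, 1.0, -0.0]
contact_force: [-0.0, 0.1, -1.1]
finger_gap: 0.0345
gripper_force: 0.0
```

Request:
{"api": "apply_moves", "payload": {"commands": [[0,0,-0.5,0],[0,0,-1.5,0],[0,0,-3,0],[0,0,-3,0],[0,0,-3,0],[0,0,0,0]]}}

```text
clock: 11.18
position: [0.6242, -0.1513, 0.3012]
eef_rot: [0.004, 0.025, 1.0, -0.001]
contact_force: [0.3, 0.2, -0.2]
finger_gap: 0.0339
gripper_force: 0.0
```

```bash
python3 - <<'E'
from h import *
s=sense();print(s["clock"],s["position"],s["finger_gap"],s["contact_force"])
im,d=eyes.capture("side"); W=cloud("side",d); g=cv2.cvtColor(im,cv2.COLOR_RGB2HSV)
ok=np.isfinite(W[...,0])&(g[...,0]<16)&(g[...,1]>110)&(W[...,2]>.15)&(W[...,2]<.34)&(W[...,0]>.5)&(W[...,0]<.72)&(W[...,1]>-.2)&(W[...,1]<-.1)
Q=W[ok]; print(len(Q),np.percentile(Q,[1,50,99],axis=0).round(4).tolist())
K=W[np.isfinite(W[...,0])&(W[...,0]>.425)&(W[...,0]<.462)&(W[...,1]>-.21)&(W[...,1]<-.15)&(W[...,2]>.16)&(W[...,2]<.2)]; print("knob",len(K),np.percentile(K,[2,50,98],axis=0).round(4).tolist())
save("pics/g.png",cv2.resize(im[130:270,280:420],(600,600),interpolation=cv2.INTER_CUBIC))
E
```

```text
11.175 [ 0.62415807 -0.1512683   0.30117387] 0.03393118562476242 [ 0.29667201  0.19778315 -0.2111649 ]
183 [[0.5721, -0.164, 0.1545], [0.6055, -0.1577, 0.1965], [0.7038, -0.1352, 0.214]]
knob 129 [[0.4313, -0.1976, 0.1634], [0.441, -0.1778, 0.1735], [0.461, -0.1554, 0.1767]]
```

View pics/g.png

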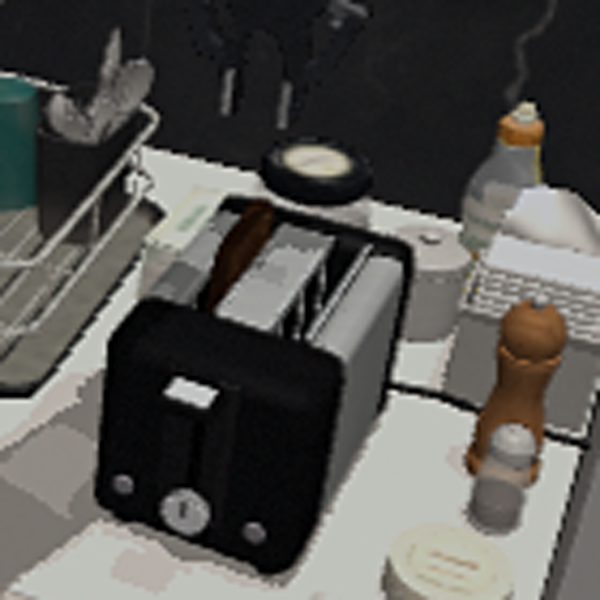

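The picture shows the slice standing in the left slot at (238,255), top edge at z=0.214, with the lever up at (190,390) and the bystanders untouched. I shut the fingers and go over the knob at about (0.447, -0.1765).

Request:
{"api": "apply_moves", "payload": {"commands": [[2.5,-0.5,0,0],[4,-0.8,0,0],[4,-0.8,0,0],[4,-0.8,0,0],[3,-0.5,0,0],[0,0,3,0],[0,0,3,0],[0,0,0,0]], "claw": 0}}

```text
clock: 12.22
position: [0.4455, -0.1755, 0.2324]
eef_rot: [-0.003, 0.025, 1.0, 0.001]
contact_force: [-0.2, -0.2, -0.8]
finger_gap: -0.0001
gripper_force: 0.0
```

Request:
{"api": "apply_moves", "payload": {"commands": [[0,0,3,0],[0,0,1.5,0],[0,0,0.6,0],[0,0,0,0],[0,0,0,0]]}}

```text
clock: 12.85
position: [0.4473, -0.1763, 0.1864]
eef_rot: [0.001, 0.025, 1.0, -0.0]
contact_force: [0.2, 0.2, 0.2]
finger_gap: 0.0002
gripper_force: 0.0
```

Request:
{"api": "apply_moves", "payload": {"commands": [[0,0,0.8,0],[0,0,0.8,0],[0,0,0.8,0],[0,0,0.8,0],[0,0,0.8,0],[0,0,0.7,0],[0,0,0,0],[0,0,0,0]]}}

```text
clock: 13.85
position: [0.4474, -0.1764, 0.1397]
eef_rot: [0.001, 0.025, 1.0, -0.001]
contact_force: [-2.0, 0.1, 8.0]
finger_gap: -0.0
gripper_force: 4.0
```

Request:
{"api": "apply_moves", "payload": {"commands": [[0,0,0.3,0],[0,0,0.3,0],[0,0,0.1,0],[0,0,0,0],[0,0,0,0]]}}

```text
clock: 14.48
position: [0.4474, -0.1764, 0.1329]
eef_rot: [0.001, 0.025, 1.0, -0.001]
contact_force: [-1.5, -0.0, 8.6]
finger_gap: -0.0003
gripper_force: 4.3
```

Request:
{"api": "apply_moves", "payload": {"commands": [[0,0,0.1,0],[0,0,0,0],[0,0,0,0]]}}

```text
clock: 14.85
position: [0.4474, -0.1764, 0.1319]
eef_rot: [0.001, 0.025, 1.0, -0.001]
contact_force: [-0.8, 0.3, 9.1]
finger_gap: -0.0001
gripper_force: 4.3
```

Request:
{"api": "apply_moves", "payload": {"commands": [[0,0,0.07,0],[0,0,0,0],[0,0,0,0]]}}

```text
clock: 15.22
position: [0.4474, -0.1764, 0.1312]
eef_rot: [0.001, 0.025, 1.0, -0.001]
contact_force: [-1.3, 0.6, 8.5]
finger_gap: 0.0002
gripper_force: 4.4
```

Nearly at the stop. I take small steps until the force rises.

Request:
{"api": "apply_moves", "payload": {"commands": [[0,0,0.05,0],[0,0,0,0],[0,0,0,0]]}}

```text
clock: 15.6
position: [0.4474, -0.1764, 0.131]
eef_rot: [0.001, 0.025, 1.0, -0.001]
contact_force: [-2.5, 0.7, 9.9]
finger_gap: 0.0
gripper_force: 5.0
```

Request:
{"api": "apply_moves", "payload": {"commands": [[0,0,0.05,0],[0,0,0,0],[0,0,0,0]]}}

```text
clock: 15.98
position: [0.4474, -0.1764, 0.131]
eef_rot: [0.001, 0.025, 1.0, -0.001]
contact_force: [-4.0, 1.6, 12.0]
finger_gap: -0.0
gripper_force: 6.0
```

The lever is on its stop with a light push of about 12 N. I hold it there.

Request:
{"api": "apply_moves", "payload": {"commands": [[0,0,0,0],[0,0,0,0],[0,0,0,0],[0,0,0,0],[0,0,0,0],[0,0,0,0],[0,0,0,0],[0,0,0,0]]}}

```text
clock: 16.98
position: [0.4474, -0.1764, 0.1309]
eef_rot: [0.001, 0.025, 1.0, -0.001]
contact_force: [-3.4, 0.7, 12.5]
finger_gap: 0.0002
gripper_force: 6.0
```

Request:
{"api": "apply_moves", "payload": {"commands": [[0,0,0,0],[0,0,0,0],[0,0,0,0],[0,0,0,0],[0,0,0,0],[0,0,0,0],[0,0,0,0],[0,0,0,0]]}}

```text
clock: 17.98
position: [0.4474, -0.1764, 0.131]
eef_rot: [0.001, 0.025, 1.0, -0.001]
contact_force: [-2.3, 1.3, 11.7]
finger_gap: 0.0002
gripper_force: 6.0
```

Request:
{"api": "apply_moves", "payload": {"commands": [[0,0,0,0],[0,0,0,0],[0,0,0,0],[0,0,0,0],[0,0,0,0],[0,0,0,0],[0,0,0,0],[0,0,0,0]]}}

```text
clock: 18.98
position: [0.4474, -0.1764, 0.131]
eef_rot: [0.001, 0.025, 1.0, -0.001]
contact_force: [-3.7, 1.5, 12.3]
finger_gap: -0.0
gripper_force: 6.0
```

```bash
python3 - <<'E'
from h import *
im,d=eyes.capture("side"); s=sense(); print(s["clock"],s["position"],s["contact_force"])
save("pics/h.png",cv2.resize(im[120:280,180:420],(800,533),interpolation=cv2.INTER_CUBIC))
E
```

```text
19.025 [ 0.44740169 -0.17638517  0.13096862] [-2.75594366  0.61477843 11.32707455]
```

View pics/h.png

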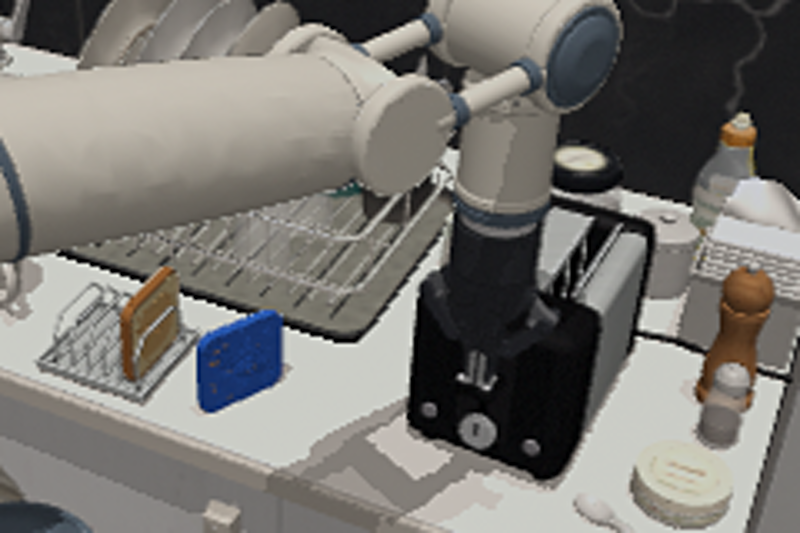

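The fingers hold the lever down at picture (478,375), the pale slice stays in the rack at (152,325), and everything else is in place. The gripper hides the left slot, but no slice shows above the toaster.

```bash
python3 -c "
from station import r; print(r.job_done())"
```

```text
the job is handed in; nothing more can be done
None
```

I handed the job in with the dark slice in the toaster's left slot and the lever held on its stop at about 12 N for some 3 s, the pale slice and bystanders untouched; the gripper hid that slot, so I didn't see the slice sink.

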